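# Close the pinwheel layer of cartons and cover it

### The arm

A 7-joint arm with a two-finger parallel gripper is mounted at the origin on the work surface; the furniture and walls round the work are solid. World frame = base frame: x ahead of the robot, y to its left, z up, the work surface at z = 0. Lengths are in m, angles in rad, forces in N, time in s.
With the tool pointing down it reaches from about 0.425 to 0.925 m from the base axis. Payload 6.8 kg.
Tool frame: the origin (TCP) lies at the very end of the fingers, on their centre line; the grasp point (between the pads) lies bot.grip_depth behind it (bot.grip_depth is the distance from the TCP to the grasp point, in m); z points along the fingers, y is the line along which they close (so a half turn about z gives the same grasp; the last joint's range is limited). The gripper opens to 85 mm and grips with 20 to 120 N. Pads are 22 mm wide; open, the fingers measure 114 mm over their backs; the gripper's body (76 mm by 85 mm) begins 54 mm behind the grasp point. The pads swing forward as they close: fully open they stand 13 mm farther back than shut.
Start: joints at [-1.253, 0.477, 0.022, 1.555, -0.011, 1.109, -0.083], TCP at [0.279, 0.615, 0.231] pointing down, gripper open.
Joint ranges: [-2.96, 2.96], [-0.34, 2.1], [-1.41, 1.46], [0.24, 2.44], [-1.37, 4.51], [0.17, 1.92], [-2.96, 2.96]. Speed limits (rad/s): [2.39, 2.39, 3.14, 3.14, 3.14, 3.14, 3.14].

### API

Orientations are given as a unit quaternion [w, x, y, z].
In Python, from station import bot gives the robot as it stands.
- The arm moves only by the tool send_rows, never from a script. Its arguments are lists of equal length, an entry for each row: "slide": the shift along the tool's x, y, z in mm, a list of three; "roll": the turn about the tool's z in degrees; "claw": the opening, from 0 (shut) to 1 (fully open). A call has exactly 8 rows; each row is the pose to reach, as a shift and turn from the pose commanded when the call began, along the tool's axes at that moment; what a row does not reach only later rows make up. A row lasts 1/12 s, in which the tool goes at most 41.7 mm and 7.16 degrees, less where a joint would pass 70% of its speed; a pose out of reach is approached as far as the arm can. A call with a gripper value outside its range is refused whole. The fingers move at their own pace and stop on an object; "force" is the grip in N (left out, the last holds). Time passes only in rows, so rows that repeat a pose let the fingers close, or fill a call up. It gives the time, the measured TCP pose, the force, the opening and the grip force at its end, in the units of the state.
- bot.get_obs(): the state, without advancing time (a new reading comes with each control period).
- bot.read_camera(name): name is "scene" or "top" or "wrist"; returns the picture (400x640x3 uint8, red, green, blue); there is no depth.
- bot.camera_model(name): a dict with "camera_matrix" (3x3 intrinsics, pixels), "D" ([k1, k2, p1, p2, k3] as OpenCV has them; the pictures are not rectified), "camera_from_world" (4x4, takes a point from world to camera coordinates). Camera axes: x right, y down, z forward; pixel columns grow to the right and rows downward; lengths in m; the calibration is good to about 2 mm. A picture is of the moment at which its call begins: read the wrist's pose just before it. camera_model takes no time and is no camera call; for the wrist camera it gives the pose at the moment of the call.
- bot.hand_in(): hands the job in; it is judged then, once.
The state is a dict: "t": time; "q": joint angles; "joint_vel": joint speeds; "joint_torque": joint torques, N m; "eef_pos": TCP position; "tool_rot": TCP orientation; "contact_force": force on the tool from outside, world axes, zero at the start; "torque": the same for the moment, N m; "gripper_width": opening from 0.0 (shut) to 1.0 (fully open); "grasp_force": force on a finger pad.
Only numpy, scipy, OpenCV 4.12 (cv2) and the standard library are available. Lean on these libraries where they do the work, as an engineer would, in place of code of your own. Each camera call takes 0.05 s, during which the arm holds its last target. There are 200 camera calls.

### The job

Finish the layer of cartons on the loading slab: without lifting them, slide the two stray cartons along the slab into the two free places, lengthwise (pointing away from the robot) in the far place and crosswise in the near one, so that the four cartons make a snug pinwheel square in the slab's raised corner with a small square gap in its middle, the two cartons already there staying put. Then lay the white cover board by its handle flat and square on the four cartons, its edges flush with the outside of the layer, and leave the other things on the bench alone.

Things in the scene. Friction and masses are not known exactly. Their poses are not given: they have to be found in the camera images.
- slab: Grey loading slab, 230 x 310 x 12 mm, fixed on the bench. Origin: centre of its underside; x away from the robot, y left, z up. Upper face at z = 12 mm. An aluminium edge 8 mm wide and 30 mm tall (18 mm above the slab's upper face) runs along its far (+x) and left (+y) sides; its inner faces are at x = +107 mm and y = +147 mm.
- carton_1: Closed cardboard carton 96 (its x) x 64 (its y) x 50 mm tall, 0.25 kg, origin at the centre of its underside. Already in place in the far left corner of the slab, long side along the far edge (crosswise).
- carton_2: Same kind of carton, already in place at the left edge of the slab, long side along that edge (lengthwise), its far end against carton_1.
- carton_3: Same kind of carton, stray, standing on the slab right of carton_1, roughly lengthwise (its x away from the robot), a little skewed. Nearest to far_place.
- carton_4: Same kind of carton, stray, standing on the slab near its right, nearer corner, roughly crosswise (its x along the slab's y), a little skewed. Nearest to near_place.
- far_place (a point): Centre of the free place on the slab's upper face, at the far edge right of carton_1, for one carton lying lengthwise (its x along the slab's x): far end at the far edge, left side against carton_1's end. About 1 mm of play.
- near_place (a point): Centre of the free place on the slab's upper face, on the robot's side, for one carton lying crosswise (its x along the slab's y): left end against carton_2's side, far side against the near end of the carton in far_place. About 1 mm of play.
- layer_centre (a point): Centre of the finished four-carton square (162 x 162 mm outside, with a 33 mm square gap in its middle), on the slab's upper face.
- cover: Flat white cover board, 162 x 162 x 6 mm, 0.18 kg, lying on the bench right of the slab. Origin: centre of its underside, z up. In its middle an upright black bar handle, 80 mm long (its x), 14 mm thick (its y), from 6 to 32 mm above the origin.
- bottle_amber: Amber glass bottle, 66 mm across, 135 mm tall; bystander, origin at the centre of its underside.
- tip_box: Pipette tip box with clear lid, 84 x 122 x 86 mm; bystander, origin at the centre of its underside.
- vial_a: Small capped vial, 23 mm across, 51 mm tall, behind the slab; bystander, origin at the centre of its underside.
- vial_b: Small capped vial, 23 mm across, 51 mm tall, between slab and cover; bystander, origin at the centre of its underside.
- marker: Marker pen lying down, 17 x 135 x 16 mm; bystander, origin at the centre of its underside.
- lab_timer: Desk timer, 62 x 68 x 19 mm; bystander, origin at the centre of its underside.
- bottle_small: Small amber bottle, 40 mm across, 78 mm tall; bystander, origin at the centre of its underside.
Not all that is in view belongs to the job. What is shaped like the carton_4 but red is not meant.

How it is judged:
By the outcome, as a careful person would: the job done as asked, in the order asked, and still so for the second after the job is handed in, with the robot touching nothing.
It also fails if it takes over 72 s, if anything falls off the work surface, if the arm or the gripper's body presses on something with over 40 N, if the wrist force passes 120 N, or if a joint passes its speed limit or range.

## Working session

There is one attempt and no reset: what is moved stays moved. The work goes in short steps, Python scripts to look and compute and a tool call to move; the robot and the scene stay as the last step left them, time stands still between calls to the robot, and variables do not carry over. Pictures are saved under pics/ and viewed, at most 10 in all, crops included, and the job is handed in when it is done.

Besides the shell and the picture viewer there is one more tool, called after "Call:" as a command line: name --pt "numbers of a row" for each row, then --argument value for the rest. send_rows: Moves the arm, as the interface text tells. Its arguments: {"type":"object","properties":{"slide":{"type":"array","items":{"type":"array","items":{"type":"number"}}},"roll":{"type":"array","items":{"type":"number"}},"claw":{"type":"array","items":{"type":"number"}},"force":{"type":"number"}},"required":["slide","roll","claw"]}

```bash
mkdir -p pics; ls; python3 - <<'E'
from station import bot
import cv2,numpy as np
print(bot.get_obs(), bot.grip_depth)
for n in("top","scene"):
    m=bot.camera_model(n);print(n,np.round(m["camera_matrix"],1).tolist(),m["D"],np.round(m["camera_from_world"],4).tolist())
    cv2.imwrite(f"pics/{n}0.png",bot.read_camera(n)[:,:,::-1])
E
```

```text
pics
{'t': 0.0, 'q': array([-1.25309546,  0.47782168,  0.02235317,  1.55647455, -0.01147756,
        1.10929037, -0.08309317]), 'joint_vel': array([ 0.00073018,  0.00047598,  0.00113921, -0.00055035,  0.00101356,
        0.00031735,  0.00025295]), 'joint_torque': array([-6.89498465e-04, -5.96439064e+01,  1.60793770e+00, -2.81217849e+01,
        1.26132058e-02,  9.13088996e-03,  7.93589425e-05]), 'eef_pos': array([0.27858831, 0.6141666 , 0.23030177]), 'tool_rot': array([-1.15212316e-04,  2.11282800e-01,  9.77424528e-01, -9.25639758e-04]), 'contact_force': array([ 0.60256723,  0.55026128, -0.62885186]), 'torque': array([ 0.03616052,  0.00185109, -0.00052843]), 'grasp_force': 0.0, 'gripper_width': 0.9987307293811869} 0.0187
top [[479.6, 0.0, 320.9], [0.0, 479.6, 204.3], [0.0, 0.0, 1.0]] [0.03974688 0.         0.         0.         0.        ] [[-0.028, -0.9996, 0.0054, 0.0461], [-0.9755, 0.0261, -0.2184, 0.5319], [0.2182, -0.0114, -0.9758, 1.1532], [0.0, 0.0, 0.0, 1.0]]
scene [[427.3, 0.0, 324.7], [0.0, 427.3, 204.0], [0.0, 0.0, 1.0]] [-0.09731454  0.          0.          0.          0.        ] [[0.5418, -0.8404, 0.0117, -0.2483], [-0.5083, -0.3387, -0.7918, 0.3047], [0.6694, 0.423, -0.6107, 0.8199], [0.0, 0.0, 0.0, 1.0]]
```

View pics/top0.png

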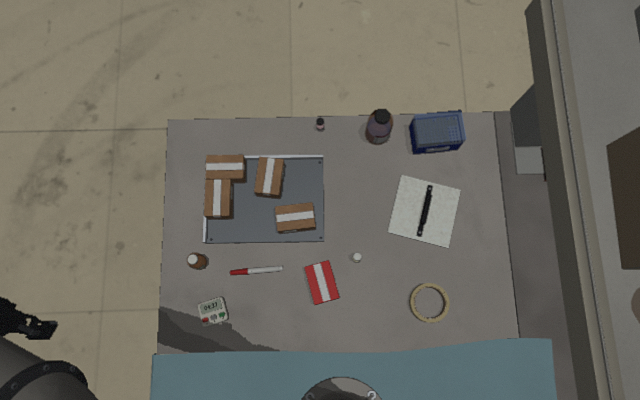

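View pics/scene0.png

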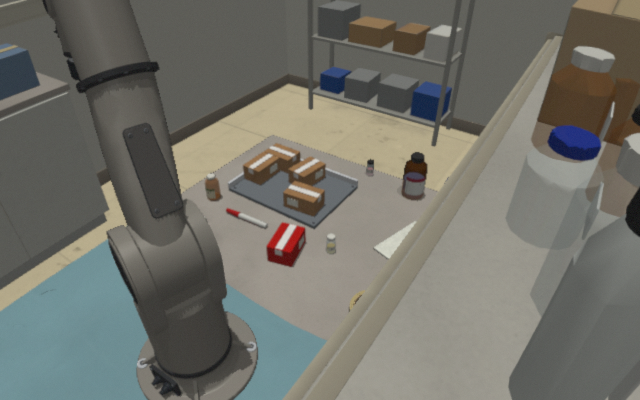

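The top picture shows the slab (205–323, 155–242), with carton_3 at (269,176), carton_4 at (295,217) and the cover at (425,211), handle upright. The red decoy is at (322,283), vial_b at (357,257) and bottle_small at (196,261). The scene view agrees.

```bash
cat > h.py <<'E'
from station import bot
import cv2,numpy as np
def cast(m,uv,z):
    uv=np.asarray(uv,float).reshape(-1,1,2)
    n=cv2.undistortPoints(uv,m["camera_matrix"],m["D"]).reshape(-1,2)
    T=np.asarray(m["camera_from_world"]);R=T[:3,:3];c=-R.T@T[:3,3]
    d=np.c_[n,np.ones(len(n))]@R
    return (c+d*((z-c[2])/d[:,2])[:,None])[:,:2]
def proj(m,P):
    T=np.asarray(m["camera_from_world"]);r=cv2.Rodrigues(T[:3,:3])[0]
    return cv2.projectPoints(np.asarray(P,float),r,T[:3,3],m["camera_matrix"],m["D"])[0].reshape(-1,2)
def rect(P):
    (c,s,a)=cv2.minAreaRect((np.asarray(P)*1000).astype(np.float32))
    if s[0]<s[1]: s=s[::-1];a+=90
    a=(a+90)%180-90
    return np.round(c,1),np.round(s,1),round(a,1) # mm, long axis angle from world x
def blobs(mask,amin):
    cs,_=cv2.findContours(mask.astype(np.uint8),cv2.RETR_EXTERNAL,cv2.CHAIN_APPROX_NONE)
    return [c[:,0] for c in cs if cv2.contourArea(c)>amin]
E
python3 - <<'E'
from h import *
m=bot.camera_model("top");im=cv2.imread("pics/top0.png");hsv=cv2.cvtColor(im,cv2.COLOR_BGR2HSV)
H,S,V=[hsv[...,i].astype(int) for i in range(3)]
for p in [(260,176),(282,222),(270,176),(310,200),(410,200),(225,167),(150,250),(300,156)]: print(p,hsv[p[1],p[0]])
w=(V>195)&(S<40)
for c in blobs(w,60): print("white",c.mean(0).round(),rect(cast(m,c,.062)),rect(cast(m,c,.006)))
b=(H>5)&(H<20)&(S>90)&(V>60)
for c in blobs(b,60): print("brown",c.mean(0).round(),rect(cast(m,c,.062)))
print("slab corners",cast(m,[(205,243),(323,242),(323,155),(207,160)],.012).round(3))
print("hazards",cast(m,[(196,261),(357,257),(322,283),(380,118),(437,130)],.05).round(3))
mw=bot.camera_model("wrist");o=bot.get_obs()
T=mw["camera_from_world"];c=-T[:3,:3].T@T[:3,3]
print(mw["camera_matrix"],c-o["eef_pos"],T[:3,:3])
E
```

```text
(260, 176) [ 14 110 111]
(282, 222) [ 13 105 109]
(270, 176) [ 30   2 157]
(310, 200) [108  13  96]
(410, 200) [ 34  11 157]
(225, 167) [ 50   5 161]
(150, 250) [ 23  47 131]
(300, 156) [103  11 161]
brown [198. 263.] (array([393.8, 336.2]), array([37.3, 25.2]), -47.9)
brown [296. 224.] (array([482.5,  96.4]), array([93.2, 21.8]), -84.6)
brown [294. 208.] (array([524.8, 100.4]), array([92.9, 18.7]), -85.0)
brown [219. 191.] (array([570. , 276.5]), array([117.2,  95.2]), -1.5)
brown [277. 177.] (array([608.3, 141.4]), array([95. , 22.2]), -8.9)
brown [260. 175.] (array([614. , 184.2]), array([93.6, 18.8]), -8.0)
brown [225. 158.] (array([660.6, 275.2]), array([95.2, 18.7]), 87.0)
slab corners [[0.45  0.332]
 [0.444 0.028]
 [0.679 0.021]
 [0.673 0.332]]
hazards [[ 0.4    0.344]
 [ 0.398 -0.054]
 [ 0.337  0.034]
 [ 0.765 -0.132]
 [ 0.727 -0.28 ]]
[[298.12752922   0.         320.69321604]
 [  0.         298.12752922 206.10792135]
 [  0.           0.           1.        ]] [-0.07257416  0.03316321  0.14220976] [[ 0.41276645  0.91083521 -0.00175279]
 [ 0.8665906  -0.39212202  0.30864389]
 [ 0.28043642 -0.12891679 -0.95117605]]
```

Call:
send_rows --pt "-31 -17 0" --pt "-62 -35 0" --pt "-94 -53 0" --pt "-125 -70 0" --pt "-157 -88 0" --pt "-188 -106 0" --pt "-220 -123 0" --pt "-251 -141 0" --roll '[0,0,0,0,0,0,0,0]' --claw '[1,1,1,1,1,1,1,1]'

```text
t: 0.77
eef_pos: [0.4499, 0.3809, 0.231]
tool_rot: [-0.0, 0.211, 0.977, -0.0]
contact_force: [0.2, -0.3, -0.1]
gripper_width: 1.001
grasp_force: 0.0
```

Call:
send_rows --pt "-36 -20 0" --pt "-72 -40 0" --pt "-108 -60 0" --pt "-144 -80 0" --pt "-180 -101 0" --pt "-215 -121 0" --pt "-251 -141 0" --pt "-251 -141 0" --roll '[-4,-8,-12,-16,-20,-23,-23,-23]' --claw '[1,1,1,1,1,1,1,1]'

```text
t: 1.43
eef_pos: [0.6238, 0.1396, 0.2311]
tool_rot: [0.001, 0.018, 1.0, -0.003]
contact_force: [-0.0, -2.2, 0.7]
gripper_width: 1.004
grasp_force: 0.0
```

```bash
python3 - <<'E'
from h import *
import pickle
o=bot.get_obs();m=bot.camera_model("wrist");im=bot.read_camera("wrist")[:,:,::-1].copy()
cv2.imwrite("pics/w1.png",im);pickle.dump((m,o),open("w1.pkl","wb"))
print(o["t"],o["eef_pos"],o["q"],o["contact_force"])
E
```

```text
1.4333 [0.62384697 0.13963409 0.23108837] [-0.42291374  0.41854296  0.13794275  1.65478029 -0.0567272   1.07177485
  1.26438435] [-0.00250803 -2.20234537  0.6753244 ]
```

View pics/w1.png

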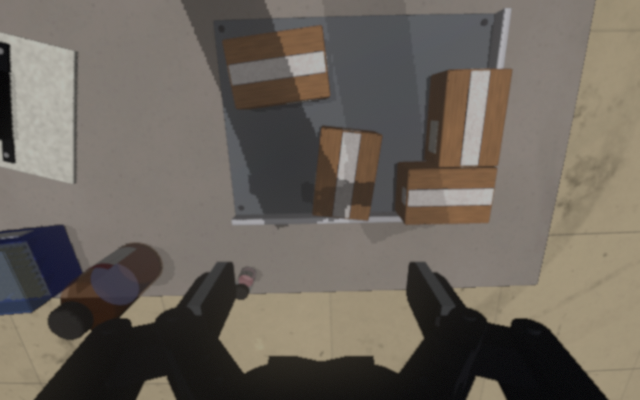

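The wrist view (down = far, right = left of the robot) shows carton_3 near (348,172), carton_4 near (278,68), carton_1 at (448,195), carton_2 at (470,117), and the slab corners at (220,20), (505,12) and (235,220). I'll enlarge it to read the corners.

```bash
python3 - <<'E'
from h import *
im=cv2.imread("pics/w1.png")[0:235,210:525]
cv2.imwrite("pics/w1c.png",cv2.convertScaleAbs(cv2.resize(im,None,fx=2.5,fy=2.5,interpolation=cv2.INTER_CUBIC),alpha=1.6))
E
```

```text
(no output)
```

View pics/w1c.png

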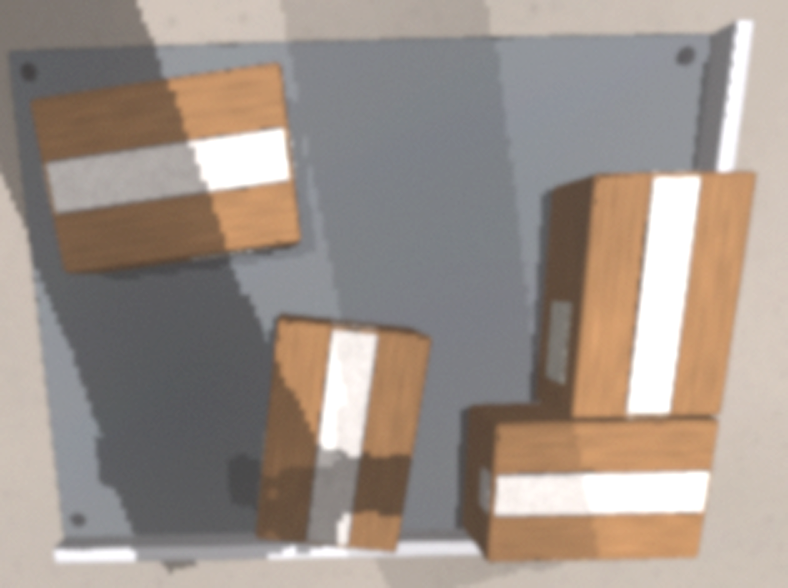

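The crop gives the top-face corners: carton_4 (33,100) (278,66) (299,242) (66,270), carton_3 (279,320) (428,337) (398,549) (257,540), plus carton_1 and carton_2.

```bash
python3 - <<'E'
from h import *
import pickle
m,o=pickle.load(open("w1.pkl","rb"))
C=dict(c4=[(33,100),(278,66),(299,242),(66,270)],c3=[(279,320),(428,337),(398,549),(257,540)],
c1=[(497,424),(716,418),(700,557),(490,559)],c2=[(595,175),(753,172),(722,414),(573,415)])
for k,v in C.items():
    P=cast(m,np.array(v)/2.5+[210,0],.062);print(k,rect(P),(P*1000).round(1).tolist())
P=cast(m,np.array([(10,50),(28,72),(685,56),(78,520)])/2.5+[210,0],.012)*1000;print(P.round(1).tolist())
d=P[2]-P[1];print("slab y dir dev",np.degrees(np.arctan2(-d[0],d[1])));d=P[3]-P[1];print(np.degrees(np.arctan2(d[1],d[0])))
# slab from top
t=cv2.imread("pics/top0.png")
R=m["camera_from_world"]
w=o["tool_rot"];print(w)
E
```

```text
c4 (array([505.6, 101.8]), array([93.6, 62.2]), -85.4) [[478.4, 52.6], [470.9, 144.9], [532.8, 151.0], [539.8, 57.9]]
c3 (array([613.9, 166.6]), array([95.3, 62.9]), -7.9) [[562.4, 142.0], [571.2, 202.5], [663.2, 191.5], [656.8, 128.9]]
c1 (array([640. , 280.1]), array([95.3, 63.2]), 89.7) [[608.2, 232.6], [608.7, 325.6], [671.9, 327.5], [669.4, 232.8]]
c2 (array([559.6, 296.7]), array([94.3, 63.4]), -0.6) [[512.2, 265.4], [512.7, 326.7], [607.0, 327.9], [605.4, 264.5]]
[[448.2, 30.6], [457.0, 37.3], [460.7, 319.9], [660.9, 35.3]]
slab y dir dev -0.7510363237783642
-0.5450820440212956
[ 0.00128165  0.0183983   0.999826   -0.00279659]
```

Call:
send_rows --pt "8 4 12" --pt "16 8 30" --pt "24 12 50" --pt "32 16 70" --pt "38 20 90" --pt "38 20 110" --pt "38 20 125" --pt "38 20 130" --roll '[1,2,3,4,5.5,6.5,6.5,6.5]' --claw '[1,1,1,1,1,1,1,1]'

```text
t: 2.15
eef_pos: [0.5794, 0.1723, 0.0985]
tool_rot: [-0.002, 0.068, 0.998, -0.001]
contact_force: [-0.6, -0.1, -0.4]
gripper_width: 0.999
grasp_force: 0.0
```

```bash
python3 - <<'E'
from h import *
import pickle
o=bot.get_obs();m=bot.camera_model("wrist");im=bot.read_camera("wrist")[:,:,::-1].copy()
cv2.imwrite("pics/w2.png",im);pickle.dump((m,o),open("w2.pkl","wb"))
w=o["tool_rot"];print(o["eef_pos"],w,np.degrees(2*np.arctan2(w[2],w[1])))
E
```

```text
[0.57939527 0.17229359 0.09853972] [-2.29753151e-03  6.79704536e-02  9.97684402e-01 -7.56646607e-04] 172.2051270254006
```

View pics/w2.png

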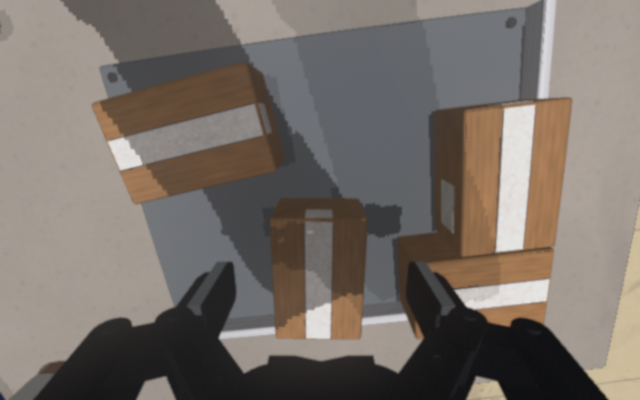

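The carton (272–362) sits centred between the open fingers (235 and 408), aligned with them. I'll descend and grip.

Call:
send_rows --pt "-1 0 14" --pt "-2 0 28" --pt "-2 0 42" --pt "-2 0 56" --pt "-2 0 68" --pt "-2 0 75" --pt "-2 0 77" --pt "-2 0 77" --roll '[0,0,0,0,0,0,0,0]' --claw '[1,1,1,1,1,1,1,1]'

```text
t: 2.87
eef_pos: [0.5839, 0.1713, 0.0242]
tool_rot: [-0.0, 0.069, 0.998, -0.0]
contact_force: [-0.6, -0.4, 0.4]
gripper_width: 0.998
grasp_force: 0.0
```

Call:
send_rows --pt "0 0 0" --pt "0 0 0" --pt "0 0 0" --pt "0 0 0" --pt "0 0 0" --pt "0 0 0" --pt "0 0 0" --pt "0 0 0" --roll '[0,0,0,0,0,0,0,0]' --claw '[0.7,0.65,0.65,0.65,0.65,0.65,0.65,0.65]' --force 25

```text
t: 3.53
eef_pos: [0.5846, 0.1713, 0.0253]
tool_rot: [0.001, 0.069, 0.998, 0.0]
contact_force: [-0.9, -1.0, 5.7]
gripper_width: 0.751
grasp_force: 28.8
```

Call:
send_rows --pt "0 3 0" --pt "0 6 0" --pt "0 10 0" --pt "1 14 0" --pt "1 18 0" --pt "1 22 0" --pt "1 24 0" --pt "1 24 0" --roll '[-1,-2,-3,-4,-5,-6,-7.2,-7.2]' --claw '[0.65,0.65,0.65,0.65,0.65,0.65,0.65,0.65]'

```text
t: 4.2
eef_pos: [0.5877, 0.1946, 0.0254]
tool_rot: [0.001, 0.006, 1.0, -0.0]
contact_force: [0.4, -0.9, 5.3]
gripper_width: 0.747
grasp_force: 28.8
```

```bash
python3 - <<'E'
from h import *
import pickle
o=bot.get_obs();m=bot.camera_model("wrist");im=bot.read_camera("wrist")[:,:,::-1].copy()
cv2.imwrite("pics/w3.png",im);pickle.dump((m,o),open("w3.pkl","wb"))
w=o["tool_rot"];print(o["eef_pos"],w,np.degrees(2*np.arctan2(w[2],w[1])),o["contact_force"],o["torque"])
E
```

```text
[0.58770543 0.19455263 0.02535066] [ 1.24060970e-03  5.86664197e-03  9.99982016e-01 -1.02773526e-04] 179.32772797294692 [ 0.37644792 -0.8931841   5.29216628] [-0.36449048 -0.09339814  0.01559818]
```

View pics/w3.png

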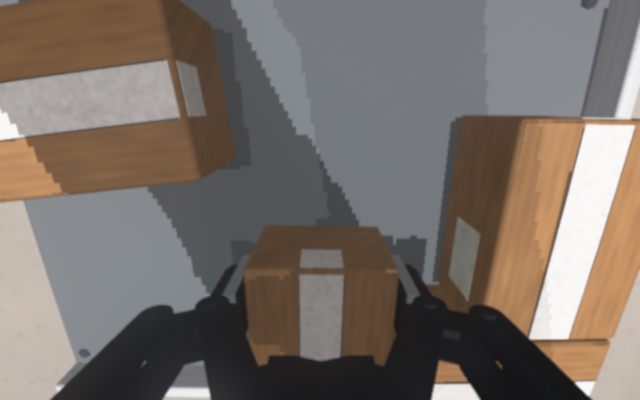

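Carton_3 (245–397, top edge at row 268) is square in the grip and free of carton_1. I'll creep to the far edge, then to the left.

Call:
send_rows --pt "-1 0 0" --pt "-2 0 0" --pt "-2.5 0 0" --pt "-3 0 0" --pt "-3.5 0 0" --pt "-4 0 0" --pt "-4 0 0" --pt "-4 0 0" --roll '[0,0,0,0,0,0,0,0]' --claw '[0.65,0.65,0.65,0.65,0.65,0.65,0.65,0.65]'

```text
t: 4.92
eef_pos: [0.5877, 0.1945, 0.0253]
tool_rot: [-0.002, 0.006, 1.0, -0.001]
contact_force: [-11.0, -4.1, 17.5]
gripper_width: 0.745
grasp_force: 29.6
```

Call:
send_rows --pt "0 1 0" --pt "0 2 0" --pt "0 2.5 0" --pt "0 3 0" --pt "0 3.5 0" --pt "0 4 0" --pt "0 4 0" --pt "0 4 0" --roll '[0,0,0,0,0,0,0,0]' --claw '[0.65,0.65,0.65,0.65,0.65,0.65,0.65,0.65]'

```text
t: 5.58
eef_pos: [0.5891, 0.1959, 0.0252]
tool_rot: [-0.002, 0.007, 1.0, -0.002]
contact_force: [-7.0, -7.8, 14.9]
gripper_width: 0.744
grasp_force: 28.2
```

```bash
python3 - <<'E'
from h import *
import pickle
m,o=pickle.load(open("w3.pkl","rb"))
P=lambda u:(cast(m,u,.062)*1000).round(1).tolist()
print(P([(247,270),(397,268)]),"c2 near corners",P([(528,121),(633,121)]),"seam",P([(535,338),(607,340)]))
o=bot.get_obs();m=bot.camera_model("wrist");im=bot.read_camera("wrist")[:,:,::-1].copy()
s=bot.read_camera("scene")[:,:,::-1]
cv2.imwrite("pics/w4.png",np.hstack([im[200:,200:],cv2.resize(s[120:245,200:440],None,fx=1.5,fy=1.6)]))
pickle.dump((m,o),open("w4.pkl","wb"));print(o["contact_force"],o["torque"])
E
```

```text
[[568.7, 165.5], [568.5, 225.5]] c2 near corners [[512.1, 267.1], [512.0, 304.9]] seam [[604.8, 289.8], [607.1, 323.8]]
[-7.04575991 -7.75627967 14.86368313] [-1.4995261   1.43013233 -0.07050298]
```

View pics/w4.png

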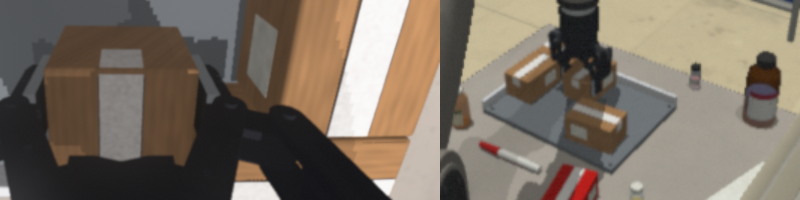

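There was no edge contact. The image puts the near end at x=568.6 against about 577 wanted. The pads are pressing the carton down (Fz about 15 N), which raises friction, so I'll relieve that by raising slightly.

Call:
send_rows --pt "0 0 -0.5" --pt "0 0 -1" --pt "0 0 -1.5" --pt "0 0 -2" --pt "0 0 -2" --pt "0 0 -2" --pt "0 0 -2" --pt "0 0 -2" --roll '[0,0,0,0,0,0,0,0]' --claw '[0.65,0.65,0.65,0.65,0.65,0.65,0.65,0.65]'

```text
t: 6.35
eef_pos: [0.5902, 0.1992, 0.0261]
tool_rot: [-0.0, 0.006, 1.0, 0.0]
contact_force: [-0.5, -0.0, -1.8]
gripper_width: 0.746
grasp_force: 27.9
```

Call:
send_rows --pt "-1 0.5 0.3" --pt "-2 1 0.3" --pt "-3 1.5 0.3" --pt "-4 2 0.3" --pt "-4.5 2.5 0.3" --pt "-5 3 0.3" --pt "-5 3 0.3" --pt "-5 3 0.3" --roll '[0,0,0,0,0,0,0,0]' --claw '[0.65,0.65,0.65,0.65,0.65,0.65,0.65,0.65]'

```text
t: 7.02
eef_pos: [0.5938, 0.2004, 0.0257]
tool_rot: [-0.002, 0.006, 1.0, -0.001]
contact_force: [-5.7, -5.1, 1.9]
gripper_width: 0.747
grasp_force: 28.4
```

Call:
send_rows --pt "-0.5 0 0" --pt "-1 0 0" --pt "-1.5 0 0" --pt "-2 0 0" --pt "-2 0 0" --pt "-2 0 0" --pt "-2 0 0" --pt "-2 0 0" --roll '[0,0,0,0,0,0,0,0]' --claw '[0.65,0.65,0.65,0.65,0.65,0.65,0.65,0.65]'

```text
t: 7.68
eef_pos: [0.5938, 0.2004, 0.0255]
tool_rot: [-0.004, 0.006, 1.0, -0.001]
contact_force: [-11.1, -4.7, 5.8]
gripper_width: 0.746
grasp_force: 28.9
```

```bash
python3 - <<'E'
from h import *
import pickle
o=bot.get_obs();m=bot.camera_model("wrist");im=bot.read_camera("wrist")[:,:,::-1].copy()
s=bot.read_camera("top")[:,:,::-1]
cv2.imwrite("pics/w5.png",cv2.convertScaleAbs(np.vstack([im[200:,:],cv2.resize(s[140:250,190:350],None,fx=4,fy=3.6)])[:600],alpha=1.4))
pickle.dump((m,o),open("w5.pkl","wb"));print(o["eef_pos"],o["contact_force"],o["torque"])
E
```

```text
[0.59383606 0.20038482 0.02546636] [-11.06160582  -4.74021547   5.7550065 ] [-0.85444301  2.03804383  0.0116532 ]
```

View pics/w5.png

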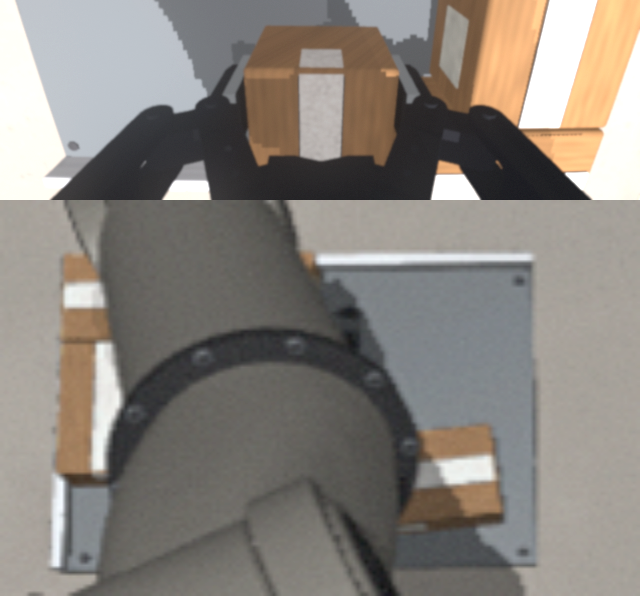

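The wrist view shows the c3 near edge at row 269, columns 247–397, and the c1/c2 seam at row 330, columns 527–605. The arm hides c3 from the top camera.

```bash
python3 - <<'E'
from h import *
import pickle
m,o=pickle.load(open("w5.pkl","rb"))
P=lambda u:(cast(m,u,.062)*1000).round(1).tolist()
im=cv2.imread("pics/w5.png")
g=im[:200].astype(int)
print("col 270 rows",[(200+r,g[r,270].tolist()) for r in range(62,80,1)])
print("col 580 rows",[(200+r,g[r,580].tolist()) for r in range(122,138)])
print("row 285 cols",[(c,g[85,c].tolist()) for c in list(range(240,252))+list(range(390,402))])
print("row 310",[(c,g[110,c].tolist()) for c in range(515,535)])
print(P([(247,269),(397,268),(580,331),(527,325)]))
E
```

```text
col 270 rows [(262, [67, 91, 119]), (263, [66, 90, 118]), (264, [67, 90, 118]), (265, [70, 92, 120]), (266, [70, 95, 125]), (267, [73, 101, 132]), (268, [80, 109, 143]), (269, [81, 113, 150]), (270, [84, 118, 155]), (271, [87, 122, 160]), (272, [88, 122, 162]), (273, [88, 122, 164]), (274, [90, 123, 164]), (275, [87, 123, 162]), (276, [88, 123, 162]), (277, [85, 120, 158]), (278, [81, 112, 147]), (279, [76, 102, 136])]
col 580 rows [(322, [134, 195, 255]), (323, [134, 195, 255]), (324, [134, 195, 255]), (325, [133, 192, 255]), (326, [127, 183, 249]), (327, [111, 160, 216]), (328, [90, 129, 172]), (329, [78, 113, 151]), (330, [85, 122, 165]), (331, [99, 143, 193]), (332, [109, 155, 210]), (333, [105, 150, 203]), (334, [106, 151, 206]), (335, [120, 175, 235]), (336, [134, 195, 255]), (337, [141, 204, 255])]
row 285 cols [(240, [64, 64, 64]), (241, [50, 49, 53]), (242, [46, 48, 52]), (243, [48, 53, 60]), (244, [57, 70, 88]), (245, [70, 91, 118]), (246, [73, 98, 129]), (247, [73, 99, 130]), (248, [73, 99, 130]), (249, [71, 97, 127]), (250, [70, 97, 126]), (251, [71, 97, 125]), (390, [71, 99, 132]), (391, [71, 98, 130]), (392, [71, 98, 129]), (393, [69, 95, 126]), (394, [69, 94, 123]), (395, [67, 91, 120]), (396, [64, 87, 113]), (397, [56, 74, 95]), (398, [48, 55, 67]), (399, [39, 42, 48]), (400, [41, 43, 45]), (401, [46, 46, 49])]
row 310 [(515, [127, 183, 248]), (516, [127, 183, 246]), (517, [127, 183, 246]), (518, [127, 183, 246]), (519, [125, 179, 242]), (520, [113, 162, 217]), (521, [113, 139, 175]), (522, [171, 176, 189]), (523, [253, 255, 255]), (524, [255, 255, 255]), (525, [255, 255, 255]), (526, [255, 255, 255]), (527, [255, 255, 255]), (528, [255, 255, 255]), (529, [255, 255, 255]), (530, [255, 255, 255]), (531, [255, 255, 255]), (532, [255, 255, 255]), (533, [255, 255, 255]), (534, [255, 255, 255])]
[[575.0, 171.3], [575.2, 231.5], [607.9, 315.1], [604.0, 290.3]]
```

Call:
send_rows --pt "0 0 -0.6" --pt "0 0.5 -0.6" --pt "0 1 -0.6" --pt "0 1.5 -0.6" --pt "0 2 -0.6" --pt "0 2 -0.6" --pt "0 2 -0.6" --pt "0 2 -0.6" --roll '[0,0,0,0,0,0,0,0]' --claw '[0.65,0.65,0.65,0.65,0.65,0.65,0.65,0.65]'

```text
t: 8.45
eef_pos: [0.5939, 0.2004, 0.0257]
tool_rot: [-0.004, 0.007, 1.0, -0.003]
contact_force: [-10.6, -8.4, 5.0]
gripper_width: 0.747
grasp_force: 28.6
```

Both contacts are felt, and neither axis gives any more, so I'll unload the arm and open.

Call:
send_rows --pt "1 -0.5 0" --pt "2 -1 0" --pt "3 -2 0" --pt "3.3 -2.4 0" --pt "3.3 -2.4 0" --pt "3.3 -2.4 0" --pt "3.3 -2.4 0" --pt "3.3 -2.4 0" --roll '[0,0,0,0,0,0,0,0]' --claw '[0.65,0.65,0.65,0.65,0.65,0.72,0.78,0.84]'

```text
t: 9.12
eef_pos: [0.5951, 0.2029, 0.0273]
tool_rot: [0.001, 0.006, 1.0, 0.001]
contact_force: [-0.3, -0.6, -0.1]
gripper_width: 0.837
grasp_force: 0.0
```

Call:
send_rows --pt "0 0 0" --pt "0 0 0" --pt "0 0 -8" --pt "0 0 -22" --pt "0 0 -42" --pt "0 0 -62" --pt "0 0 -82" --pt "0 0 -100" --roll '[0,0,0,0,0,0,0,0]' --claw '[0.95,0.95,0.95,0.95,1,1,1,1]'

```text
t: 9.78
eef_pos: [0.5947, 0.2021, 0.1296]
tool_rot: [0.001, 0.006, 1.0, 0.001]
contact_force: [-0.0, -0.4, -0.4]
gripper_width: 1.0
grasp_force: 0.0
```

Call:
send_rows --pt "12 -9 0" --pt "24 -18 0" --pt "36 -27 0" --pt "48 -36 0" --pt "60 -46 0" --pt "72 -56 0" --pt "84 -65 0" --pt "92 -71 0" --roll '[6,12,18,24,30,36,43,50]' --claw '[1,1,1,1,1,1,1,1]'

```text
t: 10.45
eef_pos: [0.5005, 0.1312, 0.128]
tool_rot: [0.0, 0.431, 0.902, 0.001]
contact_force: [-0.3, -0.2, 0.3]
gripper_width: 1.0
grasp_force: 0.0
```

Call:
send_rows --pt "0 0 4" --pt "0 0 8" --pt "0 0 12" --pt "0 0 16" --pt "0 0 20" --pt "0 0 22" --pt "0 0 22" --pt "0 0 22" --roll '[6,12,18,24,30,34.7,34.7,34.7]' --claw '[1,1,1,1,1,1,1,1]'

```text
t: 11.12
eef_pos: [0.5016, 0.1323, 0.1056]
tool_rot: [0.0, 0.677, 0.736, 0.001]
contact_force: [0.6, -0.1, 0.8]
gripper_width: 0.998
grasp_force: 0.0
```

```bash
python3 - <<'E'
from h import *
import pickle
o=bot.get_obs();m=bot.camera_model("wrist");im=bot.read_camera("wrist")[:,:,::-1].copy()
cv2.imwrite("pics/w6.png",im)
pickle.dump((m,o),open("w6.pkl","wb"));w=o["tool_rot"];print(o["eef_pos"],np.degrees(2*np.arctan2(w[2],w[1])),o["q"][6],o["contact_force"])
E
```

```text
[0.50159926 0.1323101  0.10556417] 94.7755054753053 -0.038134484678101446 [ 0.55821993 -0.07147501  0.81202366]
```

View pics/w6.png

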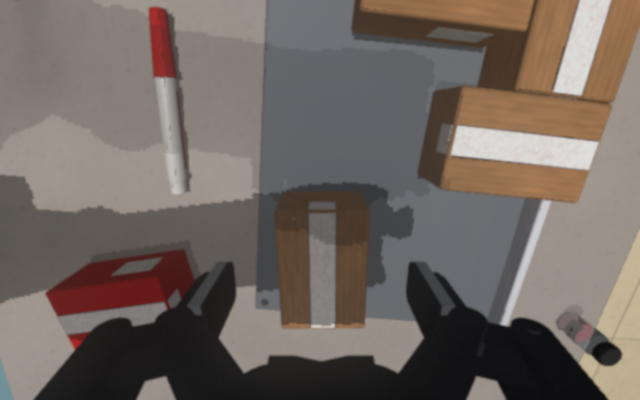

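Carton_4 (277–368) is centred and square between the fingers. Carton_3 stands seated against the far edge and carton_1 at about (520,145). I'll descend and grip.

Call:
send_rows --pt "0 0 14" --pt "0 0 28" --pt "0 0 42" --pt "0 0 56" --pt "0 0 68" --pt "0 0 76" --pt "0 0 79" --pt "0 0 79" --roll '[0,0,0,0,0,0,0,0]' --claw '[1,1,1,1,1,1,1,1]'

```text
t: 11.83
eef_pos: [0.501, 0.1317, 0.0252]
tool_rot: [-0.0, 0.678, 0.735, -0.0]
contact_force: [-0.0, 0.9, 0.6]
gripper_width: 1.001
grasp_force: 0.0
```

Call:
send_rows --pt "0 0 0" --pt "0 0 0" --pt "0 0 0" --pt "0 0 0" --pt "0 0 0" --pt "0 0 -1" --pt "0 0 -2" --pt "0 0 -2" --roll '[0,0,0,0,0,0,0,0]' --claw '[0.7,0.65,0.65,0.65,0.65,0.65,0.65,0.65]' --force 25

```text
t: 12.5
eef_pos: [0.5008, 0.1318, 0.0275]
tool_rot: [-0.0, 0.678, 0.735, -0.0]
contact_force: [-0.4, 0.6, -4.2]
gripper_width: 0.747
grasp_force: 28.2
```

```bash
python3 - <<'E'
from h import *
import pickle
m,o=pickle.load(open("w6.pkl","rb"))
P=lambda u:(cast(m,u,.062)*1000).round(1).tolist()
print("c4 left end",P([(278,210),(368,209)]),"c3 near edge",P([(462,88),(442,187)]),"c3 far",P([(609,101),(581,200)]))
o=bot.get_obs();print(o["eef_pos"],o["contact_force"])
E
```

```text
c4 left end [[471.7, 146.3], [530.7, 151.9]] c3 near edge [[576.0, 230.7], [576.4, 170.8]] c3 far [[667.4, 232.3], [671.5, 170.0]]
[0.50076545 0.13179261 0.02750582] [-0.43359211  0.61272356 -4.21512301]
```

Call:
send_rows --pt "0 0 1" --pt "7 5 1" --pt "15 11 1" --pt "24 17 1" --pt "33 24 1" --pt "42 31 1" --pt "51 37 1" --pt "57 41 1" --roll '[0,1,2,3,4,5,5.4,5.4]' --claw '[0.65,0.65,0.65,0.65,0.65,0.65,0.65,0.65]'

```text
t: 13.17
eef_pos: [0.5298, 0.18, 0.0265]
tool_rot: [-0.002, 0.716, 0.698, -0.011]
contact_force: [-42.4, -40.3, 58.5]
gripper_width: 0.745
grasp_force: 72.9
```

Call:
send_rows --pt "7 0 0" --pt "14 0 0" --pt "22 -0.5 0" --pt "30 -0.5 0" --pt "37 -0.5 0" --pt "43 -0.5 0" --pt "47 -0.5 0" --pt "47 -0.5 0" --roll '[0,0,0,0,0,0,0,0]' --claw '[0.65,0.65,0.65,0.65,0.65,0.65,0.65,0.65]'

```text
t: 13.83
eef_pos: [0.5316, 0.2287, 0.0259]
tool_rot: [-0.001, 0.715, 0.699, -0.009]
contact_force: [-19.6, -23.1, 26.0]
gripper_width: 0.748
grasp_force: 47.3
```

```bash
python3 - <<'E'
from h import *
import pickle
o=bot.get_obs();m=bot.camera_model("wrist");im=bot.read_camera("wrist")[:,:,::-1].copy()
cv2.imwrite("pics/w7.png",im)
pickle.dump((m,o),open("w7.pkl","wb"));w=o["tool_rot"];print(o["eef_pos"],np.degrees(2*np.arctan2(w[2],w[1])),o["contact_force"])
E
```

```text
[0.53160299 0.22872694 0.02589511] 88.773037895251 [-19.55264135 -23.05885374  26.00934185]
```

View pics/w7.png

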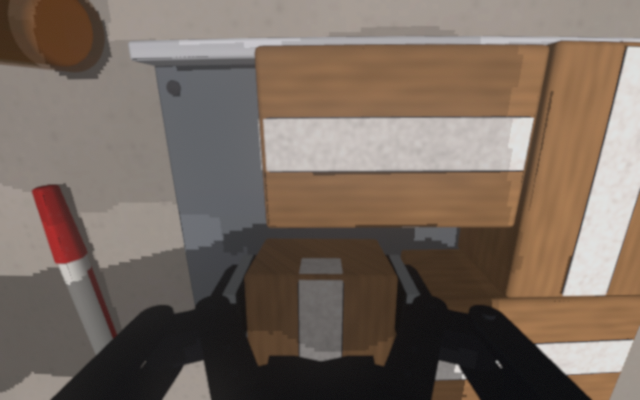

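In the picture the forward finger has been rubbing carton_3's near end: the carton sits at columns 247–397 and carton_3's end is around 400–500. I'll back off towards the robot first, then go left and forward once past it.

Call:
send_rows --pt "0 -3 -0.5" --pt "0 -7 -1" --pt "0 -11 -1" --pt "0 -14 -1" --pt "0 -17 -1" --pt "0 -18 -1" --pt "0 -18 -1" --pt "0 -18 -1" --roll '[0,0,0,0,0,0,0,0]' --claw '[0.65,0.65,0.65,0.65,0.65,0.65,0.65,0.65]'

```text
t: 14.55
eef_pos: [0.5198, 0.2394, 0.0276]
tool_rot: [0.0, 0.712, 0.702, 0.0]
contact_force: [-0.7, -0.3, -3.6]
gripper_width: 0.744
grasp_force: 29.3
```

```bash
python3 - <<'E'
from h import *
import pickle
o=bot.get_obs();m=bot.camera_model("wrist");im=bot.read_camera("wrist")[:,:,::-1].copy()
cv2.imwrite("pics/w8.png",im)
pickle.dump((m,o),open("w8.pkl","wb"));w=o["tool_rot"];print(o["eef_pos"],np.degrees(2*np.arctan2(w[2],w[1])),o["contact_force"])
P=lambda u:(cast(m,u,.062)*1000).round(1).tolist()
g=im.astype(int).mean(2)
# c3 near edge rows/cols candidates, c4 left end
for r in (200,220): print(r,g[r,230:640:6].astype(int).tolist())
E
```

```text
[0.51983926 0.23940569 0.02762956] 89.22204202807525 [-0.71931741 -0.27426039 -3.6218597 ]
200 [99, 100, 99, 99, 99, 100, 99, 100, 100, 100, 101, 100, 82, 96, 97, 98, 98, 97, 99, 99, 83, 85, 96, 96, 98, 98, 100, 100, 100, 99, 98, 97, 97, 97, 97, 102, 103, 104, 102, 101, 100, 100, 100, 102, 106, 118, 118, 118, 117, 115, 113, 112, 107, 63, 100, 115, 106, 114, 114, 112, 111, 111, 113, 130, 214, 215, 214, 209, 206]
220 [98, 98, 98, 98, 98, 98, 89, 77, 58, 58, 59, 59, 85, 98, 98, 98, 98, 99, 99, 99, 97, 96, 97, 96, 96, 97, 98, 99, 99, 100, 100, 99, 100, 102, 102, 104, 105, 105, 104, 104, 102, 102, 103, 101, 108, 112, 111, 110, 111, 113, 114, 115, 54, 98, 111, 110, 111, 110, 117, 118, 110, 111, 139, 214, 217, 213, 217, 206, 209]
```

View pics/w8.png

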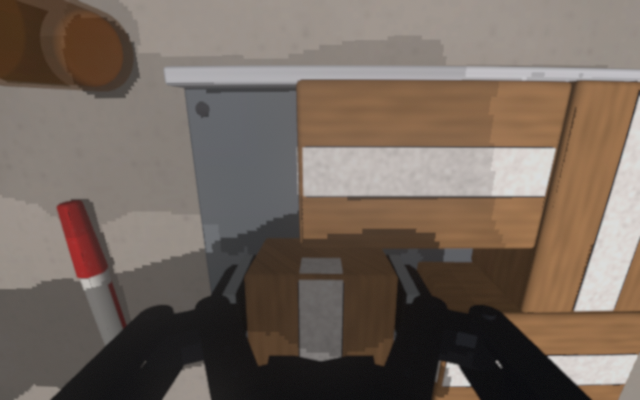

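Call:
send_rows --pt "1 0 0.4" --pt "2.5 0 0.4" --pt "4 0 0.4" --pt "5.5 0 0.4" --pt "7 0 0.4" --pt "7.5 0 0.4" --pt "7.5 0 0.4" --pt "7.5 0 0.4" --roll '[0,0,0,0,0,0,0,0]' --claw '[0.65,0.65,0.65,0.65,0.65,0.65,0.65,0.65]'

```text
t: 15.27
eef_pos: [0.5197, 0.2467, 0.0272]
tool_rot: [0.0, 0.712, 0.702, -0.0]
contact_force: [0.3, 0.4, -3.1]
gripper_width: 0.746
grasp_force: 29.3
```

Call:
send_rows --pt "0 2 0" --pt "0 4 0" --pt "0 6 0" --pt "0 8 0" --pt "0 10 0" --pt "0 12 0" --pt "0 12 0" --pt "0 12 0" --roll '[0,0,0,0,0,0,0,0]' --claw '[0.65,0.65,0.65,0.65,0.65,0.65,0.65,0.65]'

```text
t: 15.93
eef_pos: [0.5319, 0.2464, 0.0272]
tool_rot: [0.0, 0.712, 0.702, 0.0]
contact_force: [-1.5, -0.4, -2.7]
gripper_width: 0.747
grasp_force: 29.3
```

Call:
send_rows --pt "0 0 0.5" --pt "0 0 1" --pt "0 1 1" --pt "0 2 1" --pt "0 3.5 1" --pt "0 5 1" --pt "0 6 1" --pt "0 6 1" --roll '[0,0,0,0,0,0,0,0]' --claw '[0.65,0.65,0.65,0.65,0.65,0.65,0.65,0.65]'

```text
t: 16.6
eef_pos: [0.5382, 0.2464, 0.0263]
tool_rot: [0.0, 0.712, 0.702, 0.0]
contact_force: [-0.3, -0.2, -3.6]
gripper_width: 0.743
grasp_force: 29.3
```

Call:
send_rows --pt "0 1 0" --pt "0 2 0" --pt "0 3 0" --pt "0 4 0" --pt "0 4 0" --pt "0 4 0" --pt "0 4 0" --pt "0 4 0" --roll '[0,0,0,0,0,0,0,0]' --claw '[0.65,0.65,0.65,0.65,0.65,0.65,0.65,0.65]'

```text
t: 17.27
eef_pos: [0.5417, 0.2463, 0.0262]
tool_rot: [-0.0, 0.712, 0.702, -0.0]
contact_force: [0.1, -0.4, -2.7]
gripper_width: 0.747
grasp_force: 29.3
```

Call:
send_rows --pt "0 0 0.3" --pt "0 0 0.6" --pt "0 0 0.9" --pt "0 0 1.2" --pt "0 0 1.5" --pt "0 0 1.5" --pt "0 0 1.5" --pt "0 0 1.5" --roll '[0,0,0,0,0,0,0,0]' --claw '[0.65,0.65,0.65,0.65,0.65,0.65,0.65,0.65]'

```text
t: 17.93
eef_pos: [0.5418, 0.2463, 0.0258]
tool_rot: [-0.0, 0.712, 0.702, 0.0]
contact_force: [-3.4, -1.5, 10.4]
gripper_width: 0.745
grasp_force: 30.8
```

Call:
send_rows --pt "0 0 -0.5" --pt "0 0 -0.9" --pt "0 0.5 -0.9" --pt "0 1 -0.9" --pt "0 1.5 -0.9" --pt "0 2 -0.9" --pt "0 2.5 -0.9" --pt "0 2.5 -0.9" --roll '[0,0,0,0,0,0,0,0]' --claw '[0.65,0.65,0.65,0.65,0.65,0.65,0.65,0.65]'

```text
t: 18.6
eef_pos: [0.5419, 0.2462, 0.0258]
tool_rot: [-0.002, 0.712, 0.702, -0.002]
contact_force: [-10.2, -1.3, 12.3]
gripper_width: 0.744
grasp_force: 31.0
```

Call:
send_rows --pt "0.5 0 0" --pt "1 0 0" --pt "1.5 0 0" --pt "2 0 0" --pt "2.5 0 0" --pt "3 0 0" --pt "3 0 0" --pt "3 0 0" --roll '[0,0,0,0,0,0,0,0]' --claw '[0.65,0.65,0.65,0.65,0.65,0.65,0.65,0.65]'

```text
t: 19.27
eef_pos: [0.5418, 0.2465, 0.0258]
tool_rot: [-0.001, 0.712, 0.702, -0.003]
contact_force: [-10.6, -6.8, 15.4]
gripper_width: 0.747
grasp_force: 31.3
```

Call:
send_rows --pt "0 0 -0.4" --pt "0 0 -0.8" --pt "0 0 -1.1" --pt "0 0 -1.1" --pt "0.5 0 -1.1" --pt "1 0 -1.1" --pt "1 0 -1.1" --pt "1 0 -1.1" --roll '[0,0,0,0,0,0,0,0]' --claw '[0.65,0.65,0.65,0.65,0.65,0.65,0.65,0.65]'

```text
t: 19.93
eef_pos: [0.5442, 0.25, 0.0265]
tool_rot: [0.0, 0.712, 0.702, -0.0]
contact_force: [-1.3, -1.4, -4.4]
gripper_width: 0.744
grasp_force: 29.3
```

Call:
send_rows --pt "0 0 0.2" --pt "0.5 0.5 0.3" --pt "1 1 0.3" --pt "1.5 1.5 0.3" --pt "2 2 0.3" --pt "2 2 0.3" --pt "2 2 0.3" --pt "2 2 0.3" --roll '[0,0,0,0,0,0,0,0]' --claw '[0.65,0.65,0.65,0.65,0.65,0.65,0.65,0.65]'

```text
t: 20.6
eef_pos: [0.5447, 0.25, 0.026]
tool_rot: [-0.0, 0.713, 0.702, -0.002]
contact_force: [-5.1, -6.7, 1.6]
gripper_width: 0.746
grasp_force: 29.9
```

Call:
send_rows --pt "-0.5 -0.4 0" --pt "-1 -0.8 0" --pt "-1.6 -1.2 0" --pt "-1.6 -1.2 0" --pt "-1.6 -1.2 0" --pt "-1.6 -1.2 0" --pt "-1.6 -1.2 0" --pt "-1.6 -1.2 0" --roll '[0,0,0,0,0,0,0,0]' --claw '[0.65,0.65,0.65,0.65,0.7,0.76,0.82,0.88]'

```text
t: 21.27
eef_pos: [0.5463, 0.2522, 0.0272]
tool_rot: [0.0, 0.712, 0.703, 0.002]
contact_force: [-0.4, -0.3, 0.3]
gripper_width: 0.877
grasp_force: 0.0
```

Call:
send_rows --pt "0 0 0" --pt "0 0 0" --pt "0 0 -10" --pt "0 0 -30" --pt "0 0 -55" --pt "0 0 -80" --pt "0 0 -105" --pt "0 0 -130" --roll '[0,0,0,0,0,0,0,0]' --claw '[0.95,0.95,0.95,0.95,1,1,1,1]'

```text
t: 21.93
eef_pos: [0.5452, 0.2506, 0.1584]
tool_rot: [0.0, 0.712, 0.702, 0.0]
contact_force: [0.0, -0.3, 0.7]
gripper_width: 1.001
grasp_force: 0.0
```

Call:
send_rows --pt "-6 10 -10" --pt "-12 21 -20" --pt "-18 32 -30" --pt "-24 43 -40" --pt "-30 54 -50" --pt "-37 65 -60" --pt "-43 76 -70" --pt "-49 86 -75" --roll '[-6,-12,-19,-26,-33,-40,-47,-54]' --claw '[1,1,1,1,1,1,1,1]'

```text
t: 22.6
eef_pos: [0.6317, 0.1999, 0.2338]
tool_rot: [0.001, 0.313, 0.95, 0.001]
contact_force: [0.5, 0.3, -0.1]
gripper_width: 1.001
grasp_force: 0.0
```

Call:
send_rows --pt "0 0 0" --pt "0 0 0" --pt "0 0 0" --pt "0 0 0" --pt "0 0 0" --pt "0 0 0" --pt "0 0 0" --pt "0 0 0" --roll '[-7,-14,-21,-28,-34,-36,-36,-36]' --claw '[1,1,1,1,1,1,1,1]'

```text
t: 23.27
eef_pos: [0.6305, 0.2002, 0.232]
tool_rot: [0.0, 0.008, 1.0, 0.0]
contact_force: [-0.7, -0.7, 0.6]
gripper_width: 1.001
grasp_force: 0.0
```

```bash
python3 - <<'E'
from h import *
import pickle
o=bot.get_obs();m=bot.camera_model("wrist");im=bot.read_camera("wrist")[:,:,::-1].copy()
cv2.imwrite("pics/w9.png",im);pickle.dump((m,o),open("w9.pkl","wb"))
w=o["tool_rot"];print(o["eef_pos"],np.degrees(2*np.arctan2(w[2],w[1])))
hsv=cv2.cvtColor(im,cv2.COLOR_BGR2HSV);H,S,V=[hsv[...,i].astype(int) for i in range(3)]
# orthorectify top plane z=.062: 1 mm/px grid of world x 460..700, y 140..350
X,Y=np.meshgrid(np.arange(470,690),np.arange(140,350),indexing="ij")
uv=proj(m,np.c_[X.ravel()/1000,Y.ravel()/1000,np.full(X.size,.062)]).reshape(X.shape+(2,)).astype(np.float32)
r=cv2.remap(im,uv[...,0],uv[...,1],cv2.INTER_CUBIC);cv2.imwrite("pics/ortho9.png",r)
h=cv2.cvtColor(r,cv2.COLOR_BGR2HSV).astype(int)
tape=(h[...,1]<45)&(h[...,2]>110); br=(h[...,0]>4)&(h[...,0]<22)&(h[...,1]>80)
print("tape blobs")
for c in blobs(tape,300): print(rect((c[:,::-1]+[470,140])/1000))
tot=cv2.morphologyEx((br|tape).astype(np.uint8),cv2.MORPH_OPEN,np.ones((5,5)))
for c in blobs(br,300): print("brown",rect((c[:,::-1]+[470,140])/1000))
E
```

```text
[0.63051429 0.20021701 0.23204192] 179.09824359759264
tape blobs
(array([679.5, 194. ]), array([108.,  19.]), -90.0)
(array([592.5, 201. ]), array([31., 18.]), 0.0)
(array([543.5, 215.8]), array([88.1, 19. ]), 88.2)
(array([559.5, 297. ]), array([91.2, 19. ]), -0.7)
(array([579.5, 303.5]), array([219.,  91.]), 0.0)
brown (array([591. , 246.3]), array([161.6, 158.7]), 89.2)
```

The layer now reads as a 161.6 × 158.7 mm brown square at yaw −0.8°, which is snug. On to the cover.

Call:
send_rows --pt "4 -30 0" --pt "8 -62 0" --pt "12 -94 0" --pt "16 -126 0" --pt "20 -158 0" --pt "24 -190 0" --pt "28 -222 0" --pt "32 -252 0" --roll '[0,0,0,0,0,0,0,0]' --claw '[1,1,1,1,1,1,1,1]'

```text
t: 23.98
eef_pos: [0.5945, -0.053, 0.2318]
tool_rot: [0.0, 0.008, 1.0, -0.0]
contact_force: [1.0, -0.5, -0.0]
gripper_width: 0.999
grasp_force: 0.0
```

Call:
send_rows --pt "5 -35 10" --pt "10 -70 20" --pt "15 -105 30" --pt "20 -140 40" --pt "24 -170 50" --pt "26 -192 50" --pt "26 -192 50" --pt "26 -192 50" --roll '[0,0,0,0,0,0,0,0]' --claw '[1,1,1,1,1,1,1,1]'

```text
t: 24.65
eef_pos: [0.5658, -0.2444, 0.1815]
tool_rot: [-0.0, 0.009, 1.0, -0.0]
contact_force: [0.4, 0.2, 0.1]
gripper_width: 0.998
grasp_force: 0.0
```

```bash
python3 - <<'E'
from h import *
import pickle
o=bot.get_obs();m=bot.camera_model("wrist");im=bot.read_camera("wrist")[:,:,::-1].copy()
cv2.imwrite("pics/w10.png",im);pickle.dump((m,o),open("w10.pkl","wb"))
w=o["tool_rot"];print(o["eef_pos"],np.degrees(2*np.arctan2(w[2],w[1])),o["joint_vel"].max())
hsv=cv2.cvtColor(im,cv2.COLOR_BGR2HSV);H,S,V=[hsv[...,i].astype(int) for i in range(3)]
u=proj(m,[[.526,-.243,.006],[.526,-.243,.032]]);print(u)
for p in [(int(u[0,0]-30),int(u[0,1])),(int(u[0,0]+45),int(u[0,1])),(int(u[0,0]-150),int(u[0,1]))]: print(p,hsv[p[1],p[0]])
for th in (120,135,150,165,180,200):
    for c in blobs((V>th)&(S<35),8000): print(th,c.mean(0).round(),cv2.contourArea(c),rect(cast(m,c,.006)))
for th in(30,40):
    for c in blobs(V<th,800): print("dark",th,c.mean(0).round(),rect(cast(m,c,.032)))
E
```

```text
[ 0.56576393 -0.24437088  0.18153745] 178.95980065591706 0.0019297069851429709
[[321.22388427 149.31101971]
 [321.25099468 152.69891201]]
(291, 149) [ 26  17 104]
(366, 149) [ 22  17 169]
(171, 149) [ 13  28 128]
120 [536. 184.] 21743.0 (array([571.2,  24.3]), array([353.3, 196.2]), -27.5)
120 [297. 149.] 56603.0 (array([ 587.1, -262.5]), array([401. , 365.1]), -1.1)
dark 30 [325. 356.] (array([ 758.5, -249.9]), array([778. , 196.6]), 89.0)
dark 30 [ 26. 271.] (array([ 665.2, -578.7]), array([174.4,  74.8]), -20.7)
dark 40 [321. 353.] (array([ 751.7, -249.8]), array([781. , 210.5]), 89.0)
dark 40 [ 26. 271.] (array([ 665.7, -578.3]), array([177.2,  76. ]), -20.7)
```

```bash
python3 - <<'E'
from h import *
import pickle
m,o=pickle.load(open("w10.pkl","rb"));im=cv2.imread("pics/w10.png")
f=cv2.GaussianBlur(im,(5,5),0).astype(np.float32)
rb=f[...,2]/(f[...,0]+1e-3)   # red/blue ratio
V=f.max(2)
for p in [(171,149),(220,149),(250,149),(290,149),(366,149),(400,120),(440,149),(366,60),(366,240),(366,20)]: print(p,rb[p[1],p[0]].round(3),V[p[1],p[0]])
for lo in (1.10,1.14,1.17,1.2):
    k=((rb<lo)&(V>60)).astype(np.uint8);k=cv2.morphologyEx(k,cv2.MORPH_OPEN,np.ones((5,5)))
    for c in blobs(k,6000): print(lo,c.mean(0).round(),cv2.contourArea(c),rect(cast(m,c,.006)))
d=(V<55).astype(np.uint8);d[215:]=0
for c in blobs(d,150): print("dark",c.min(0),c.max(0),rect(cast(m,c,.032)))
E
```

```text
(171, 149) 1.123 128.0
(220, 149) 1.115 126.0
(250, 149) 1.062 171.0
(290, 149) 1.071 105.0
(366, 149) 1.069 170.0
(400, 120) 1.042 174.0
(440, 149) 1.116 106.0
(366, 60) 1.116 77.0
(366, 240) 1.118 114.0
(366, 20) 1.121 74.0
1.1 [605. 182.] 14658.5 (array([581.4,  60. ]), array([274.7, 113.3]), 17.4)
1.1 [326. 137.] 24235.0 (array([ 522.7, -237.1]), array([164.9, 164.3]), 73.5)
1.14 [337. 171.] 197719.0 (array([ 605.6, -214.7]), array([807.1, 443.3]), 89.0)
1.17 [338. 170.] 198180.0 (array([ 605.6, -214.5]), array([809.2, 443.3]), 89.0)
1.2 [334. 172.] 198490.0 (array([ 605.6, -214.7]), array([809.7, 443.3]), 89.0)
dark [305  76] [351 208] (array([ 520., -237.]), array([129.9,  13. ]), -16.9)
dark [555  68] [595 214] (array([522.9,   5.1]), array([141.7,   6.9]), -0.8)
```

Call:
send_rows --pt "6 1 10" --pt "12 2 25" --pt "18 3 40" --pt "24 4 55" --pt "30 5 70" --pt "36 6.5 85" --pt "42 7.5 100" --pt "42 7.5 110" --roll '[2,4,6,8,10,12,14,15.5]' --claw '[0.8,0.6,0.5,0.5,0.5,0.5,0.5,0.5]'

```text
t: 25.37
eef_pos: [0.5235, -0.2321, 0.0703]
tool_rot: [-0.001, 0.142, 0.99, 0.001]
contact_force: [-0.2, 0.2, 0.1]
gripper_width: 0.497
grasp_force: 0.0
```

Call:
send_rows --pt "0 0 10" --pt "0 0 22" --pt "0 0 34" --pt "0 0 46" --pt "0 0 55" --pt "0 0 60" --pt "0 0 62" --pt "0 0 62" --roll '[0,0,0,0,0,0,0,0]' --claw '[0.5,0.5,0.5,0.5,0.5,0.5,0.5,0.5]'

```text
t: 26.03
eef_pos: [0.5242, -0.2347, 0.0089]
tool_rot: [-0.0, 0.142, 0.99, 0.0]
contact_force: [-0.0, -0.5, -0.5]
gripper_width: 0.501
grasp_force: 0.0
```

Call:
send_rows --pt "0 0 0" --pt "0 0 0" --pt "0 0 0" --pt "0 0 0" --pt "0 0 0" --pt "0 0 0" --pt "0 0 0" --pt "0 0 0" --roll '[0,0,0,0,0,0,0,0]' --claw '[0.3,0.1,0.05,0.05,0.05,0.05,0.05,0.05]' --force 50

```text
t: 26.7
eef_pos: [0.5249, -0.2351, 0.0102]
tool_rot: [0.001, 0.142, 0.99, -0.0]
contact_force: [-0.3, -0.4, 6.8]
gripper_width: 0.151
grasp_force: 50.0
```

Handle gripped. The TCP–vision offset (about +2 mm) agrees with the carton contacts, so the layer centre in TCP coordinates is about (592.7, 248.5). I'll lift and carry.

Call:
send_rows --pt "0 0 -3" --pt "0 0 -10" --pt "0 0 -25" --pt "0 0 -45" --pt "0 0 -65" --pt "0 0 -85" --pt "0 0 -105" --pt "0 0 -120" --roll '[0,0,0,0,0,0,0,0]' --claw '[0.05,0.05,0.05,0.05,0.05,0.05,0.05,0.05]'

```text
t: 27.37
eef_pos: [0.5245, -0.2345, 0.1312]
tool_rot: [0.0, 0.142, 0.99, 0.0]
contact_force: [1.4, 0.4, -2.0]
gripper_width: 0.151
grasp_force: 49.1
```

Call:
send_rows --pt "2 15 0" --pt "5 38 0" --pt "9 66 0" --pt "14 98 0" --pt "19 132 0" --pt "24 168 0" --pt "29 204 0" --pt "35 240 0" --roll '[0,0,0,0,0,0,0,0]' --claw '[0.05,0.05,0.05,0.05,0.05,0.05,0.05,0.05]'

```text
t: 28.03
eef_pos: [0.5578, 0.0074, 0.1297]
tool_rot: [-0.0, 0.142, 0.99, 0.0]
contact_force: [-0.0, -0.0, -1.4]
gripper_width: 0.153
grasp_force: 49.1
```

Call:
send_rows --pt "5 36 0" --pt "10 72 0" --pt "16 108 0" --pt "21 144 0" --pt "26 176 0" --pt "30 204 0" --pt "33 226 0" --pt "35 240 0" --roll '[-2,-4,-6,-8,-10,-12,-14,-15.6]' --claw '[0.05,0.05,0.05,0.05,0.05,0.05,0.05,0.05]'

```text
t: 28.7
eef_pos: [0.5911, 0.2495, 0.1294]
tool_rot: [-0.0, 0.003, 1.0, 0.001]
contact_force: [0.3, -0.1, -2.2]
gripper_width: 0.151
grasp_force: 49.1
```

Call:
send_rows --pt "0 0 10" --pt "0 0 20" --pt "0 0 25" --pt "0 0 30" --pt "0 0 30" --pt "0 0 30" --pt "0 0 30" --pt "0 0 30" --roll '[0,0,0,0,0,0,0,0]' --claw '[0.05,0.05,0.05,0.05,0.05,0.05,0.05,0.05]'

```text
t: 29.37
eef_pos: [0.5923, 0.2455, 0.0999]
tool_rot: [0.0, 0.006, 1.0, 0.0]
contact_force: [0.7, -0.0, -1.4]
gripper_width: 0.148
grasp_force: 49.1
```

```bash
python3 - <<'E'
from h import *
o=bot.get_obs();w=o["tool_rot"];print(o["t"],o["eef_pos"],w,np.degrees(2*np.arctan2(w[2],w[1])),o["contact_force"],o["torque"],o["gripper_width"])
E
```

```text
29.3667 [0.59227019 0.24545981 0.09988463] [3.44318326e-04 6.43583531e-03 9.99979217e-01 1.62241365e-04] 179.2625024530576 [ 0.71781802 -0.03227069 -1.39689362] [0.02581518 0.05389411 0.00139617] 0.14846006954054938
```

Call:
send_rows --pt "-0.5 1.5 3" --pt "-0.9 3 7" --pt "-0.9 3 12" --pt "-0.9 3 17" --pt "-0.9 3 21" --pt "-0.9 3 24" --pt "-0.9 3 25.5" --pt "-0.9 3 25.5" --roll '[0,0,0,0,0,0,0,0]' --claw '[0.05,0.05,0.05,0.05,0.05,0.05,0.05,0.05]'

```text
t: 30.03
eef_pos: [0.5925, 0.2485, 0.0733]
tool_rot: [-0.0, 0.006, 1.0, -0.0]
contact_force: [0.4, 0.0, -1.3]
gripper_width: 0.154
grasp_force: 49.1
```

```bash
python3 - <<'E'
from h import *
import pickle
o=bot.get_obs();m=bot.camera_model("wrist");im=bot.read_camera("wrist")[:,:,::-1].copy()
cv2.imwrite("pics/w11.png",im);pickle.dump((m,o),open("w11.pkl","wb"));w=o["tool_rot"];print(o["eef_pos"],np.degrees(2*np.arctan2(w[2],w[1])),o["contact_force"])
# near edge: walk along world x at several y: board edge (z .066) vs carton top edge beneath
g=im.astype(int)
for y in (.185,.215,.235,.30,.315):
    uv=proj(m,[[x,y,.065] for x in np.arange(.500,.521,.0015)]).round().astype(int)
    print(y,[(int(v),g[v,u].tolist()) for u,v in uv if 0<=u<640 and 0<=v<400])
E
```

```text
[0.5925296  0.24851859 0.07331792] 179.2996163755031 [ 0.3884641   0.02863871 -1.30228529]
0.185 [(83, [60, 58, 57]), (87, [60, 57, 56]), (90, [60, 58, 56]), (94, [60, 58, 57]), (97, [60, 58, 57]), (100, [61, 59, 58]), (103, [69, 70, 69]), (107, [102, 107, 108]), (110, [103, 108, 109]), (113, [102, 107, 108]), (116, [101, 106, 107]), (120, [101, 107, 108]), (123, [104, 109, 110]), (126, [106, 111, 112]), (129, [107, 113, 114])]
0.215 [(82, [62, 59, 58]), (86, [62, 59, 58]), (89, [62, 60, 59]), (92, [62, 59, 59]), (96, [62, 60, 58]), (99, [63, 61, 60]), (102, [65, 64, 63]), (106, [105, 110, 111]), (109, [103, 109, 110]), (112, [105, 112, 112]), (115, [107, 113, 114]), (119, [108, 114, 115]), (122, [106, 112, 113]), (125, [105, 111, 112]), (128, [104, 110, 111])]
0.235 [(82, [100, 96, 94]), (85, [100, 96, 94]), (88, [101, 98, 95]), (92, [101, 97, 95]), (95, [101, 97, 95]), (98, [101, 97, 95]), (102, [103, 101, 99]), (105, [156, 165, 166]), (108, [174, 184, 186]), (111, [175, 184, 186]), (115, [174, 183, 186]), (118, [139, 146, 148]), (121, [150, 158, 159]), (124, [152, 159, 161]), (127, [110, 116, 117])]
0.3 [(80, [93, 90, 88]), (84, [93, 90, 87]), (87, [94, 91, 88]), (90, [93, 91, 88]), (94, [94, 92, 89]), (97, [94, 92, 89]), (100, [94, 91, 89]), (104, [126, 132, 133]), (107, [157, 165, 167]), (110, [158, 166, 168]), (113, [156, 164, 166]), (117, [153, 161, 163]), (120, [153, 161, 163]), (123, [157, 165, 167]), (126, [157, 165, 167])]
0.315 [(80, [157, 154, 155]), (83, [166, 164, 164]), (87, [154, 152, 153]), (90, [164, 161, 162]), (93, [148, 145, 147]), (97, [161, 157, 158]), (100, [170, 167, 168]), (103, [138, 138, 139]), (107, [155, 163, 165]), (110, [161, 169, 171]), (113, [160, 168, 171]), (116, [156, 165, 167]), (120, [153, 161, 163]), (123, [152, 160, 162]), (126, [152, 160, 162])]
```

Call:
send_rows --pt "0 0 0.5" --pt "0 0 1" --pt "0 0 1.5" --pt "0 0 1.8" --pt "0 0 1.8" --pt "0 0 1.8" --pt "0 0 1.8" --pt "0 0 1.8" --roll '[0,0,0,0,0,0,0,0]' --claw '[0.05,0.05,0.05,0.05,0.05,0.05,0.05,0.05]'

```text
t: 30.75
eef_pos: [0.5929, 0.2488, 0.0722]
tool_rot: [0.0, 0.006, 1.0, 0.0]
contact_force: [-0.4, 0.0, 0.3]
gripper_width: 0.149
grasp_force: 49.3
```

Call:
send_rows --pt "0 0 0.3" --pt "0 0 0.3" --pt "0 0 0.3" --pt "0 0 0.3" --pt "0 0 0.3" --pt "0 0 0.3" --pt "0 0 0.3" --pt "0 0 0.3" --roll '[0,0,0,0,0,0,0,0]' --claw '[0.08,0.18,0.22,0.28,0.34,0.4,0.45,0.5]'

```text
t: 31.42
eef_pos: [0.5928, 0.2488, 0.0718]
tool_rot: [-0.0, 0.006, 1.0, 0.0]
contact_force: [0.2, 1.0, -0.1]
gripper_width: 0.501
grasp_force: 0.0
```

Call:
send_rows --pt "0 0 0" --pt "0 0 -5" --pt "0 0 -20" --pt "0 0 -45" --pt "0 0 -75" --pt "0 0 -105" --pt "0 0 -135" --pt "0 0 -160" --roll '[0,0,0,0,0,0,0,0]' --claw '[0.5,0.5,0.5,0.5,0.5,0.5,0.5,0.5]'

```text
t: 32.08
eef_pos: [0.5932, 0.2488, 0.2347]
tool_rot: [0.001, 0.006, 1.0, 0.0]
contact_force: [0.7, -0.6, -0.7]
gripper_width: 0.503
grasp_force: 0.0
```

Call:
send_rows --pt "-6 -4 0" --pt "-14 -10 0" --pt "-24 -18 0" --pt "-34 -26 0" --pt "-42 -34 0" --pt "-48 -40 0" --pt "-50 -44 0" --pt "-50 -44 0" --roll '[0,0,0,0,0,0,0,0]' --claw '[0.5,0.5,0.5,0.5,0.5,0.5,0.5,0.5]'

```text
t: 32.75
eef_pos: [0.6429, 0.2021, 0.2311]
tool_rot: [-0.0, 0.007, 1.0, -0.001]
contact_force: [0.3, 0.4, 0.4]
gripper_width: 0.504
grasp_force: 0.0
```

```bash
python3 - <<'E'
from h import *
import pickle
o=bot.get_obs();m=bot.camera_model("wrist");im=bot.read_camera("wrist")[:,:,::-1].copy()
mt=bot.camera_model("top");it=bot.read_camera("top")[:,:,::-1].copy();cv2.imwrite("pics/top12.png",it)
cv2.imwrite("pics/w12.png",im);pickle.dump((m,o),open("w12.pkl","wb"));print(o["eef_pos"])
f=cv2.GaussianBlur(im,(3,3),0).astype(np.float32);rb=f[...,2]/(f[...,0]+1e-3);V=f.max(2)
n=int(proj(m,[[.52,.2,.068]])[0,1])
k=((rb<1.10)&(rb>1.02)&(V>60)).astype(np.uint8);k=cv2.morphologyEx(k,cv2.MORPH_OPEN,np.ones((3,3)))
for c in blobs(k,4000): print("white",c.mean(0).round(),cv2.contourArea(c),rect(cast(m,c,.068)))
b=((rb>1.3)&(V>40)).astype(np.uint8);b=cv2.morphologyEx(b,cv2.MORPH_OPEN,np.ones((2,2)))
for c in blobs(b,60): print("brown",c.min(0),c.max(0),cv2.contourArea(c),rect(cast(m,c,.062)))
E
```

```text
[0.64290232 0.20210438 0.23113049]
white [367. 129.] 26277.0 (array([590.7, 247.4]), array([167.4, 163.3]), 89.6)
brown [418 355] [460 399] 1025.5 (array([922.7, 349. ]), array([103.6,  41.5]), 34.5)
brown [183 355] [226 399] 1078.0 (array([918.8,  50.2]), array([105.4,  42.5]), -36.8)
brown [463 349] [476 364] 85.0 (array([877.2, 396.5]), array([32.8,  8.5]), 38.7)
brown [167 348] [181 365] 93.5 (array([871.5,   2.4]), array([35.7,  8.7]), -44.1)
brown [267 284] [376 363] 6997.5 (array([823.2, 200.5]), array([141.3, 121.7]), 89.2)
brown [  0 247] [240 399] 15209.0 (array([ 806.9, -119. ]), array([420.5, 186.1]), -57.5)
brown [ 68 229] [112 271] 1197.0 (array([715. , -67.4]), array([52.3, 47. ]), -51.3)
brown [402   0] [639 399] 49166.5 (array([748.1, 442.1]), array([551.1, 284.7]), 18.0)
```

```bash
python3 - <<'E'
from h import *
import pickle
def edges(n,z,mode):
    m,o=pickle.load(open(f"w{n}.pkl","rb"));im=cv2.imread(f"pics/w{n}.png").astype(np.float32)
    def prof(pts):
        uv=proj(m,np.c_[pts,np.full(len(pts),z)]).astype(np.float32)
        c=cv2.remap(im,uv[None,:,0],uv[None,:,1],cv2.INTER_LINEAR)[0]
        c=cv2.GaussianBlur(c,(1,9),0);return np.abs(np.diff(c,axis=0)).sum(1)
    R=lambda a:np.array(a)
    for nm,fix,rng,ax in (("near",[.19,.205,.235,.27,.285,.31],(.500,.525),0),("right",[.535,.56,.60,.62,.64],(.155,.180),1),("left",[.525,.55,.58,.62,.65],(.315,.340),1),("far",[.19,.21,.25,.27,.30],(.66,.685),0)):
        s=np.arange(*rng,.0002);out=[]
        for f in fix:
            p=np.c_[s,np.full(len(s),f)] if ax==0 else np.c_[np.full(len(s),f),s]
            g=prof(p);i=g.argmax();out.append((round(float(s[i])*1e3,1),int(g[i]*10)))
        print(n,nm,out)
edges(9,.062,0);edges(12,.068,1)
E
```

```text
9 near [(511.0, 47), (511.2, 42), (512.2, 39), (511.2, 41), (511.4, 49), (512.4, 55)]
9 right [(172.2, 156), (165.4, 23), (168.8, 22), (168.2, 23), (167.4, 22)]
9 left [(328.4, 64), (328.4, 61), (327.8, 61), (327.0, 50), (327.4, 26)]
9 far [(670.2, 68), (670.4, 90), (671.0, 53), (671.4, 35), (671.8, 35)]
12 near [(510.4, 172), (510.6, 120), (510.4, 141), (510.8, 139), (511.0, 128), (511.0, 205)]
12 right [(175.0, 131), (168.6, 78), (168.0, 91), (168.0, 79), (167.4, 87)]
12 left [(329.8, 101), (329.2, 85), (329.2, 91), (328.6, 86), (328.4, 54)]
12 far [(672.8, 67), (670.8, 62), (663.2, 170), (671.6, 67), (671.8, 81)]
```

The cover's edges are within about 0.5 mm of centred on the layer, and the arm is clear.

```bash
python3 -c "
from station import bot
print(bot.hand_in())"
```

```text
the job is handed in; nothing more can be done
None
```

The job is handed in (verdict not shown): the four cartons read as a snug pinwheel square with the cover centred on it to about 0.5 mm, but I viewed 11 pictures against the limit of 10, carton_4 rode up to about 1.5 mm off the slab for part of its slide, and a finger pressed carton_3's near end at about 60 N, without visibly shifting it.

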